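Hang up the thickness caliper

ROBOT

A 7-joint arm with a two-finger parallel gripper is mounted at the origin on the work surface. World frame = base frame: x ahead of the robot, y to its left, z up, the work surface at z = 0. Lengths are in m, angles in rad, forces in N, time in s.
With the tool pointing down it reaches from about 0.425 to 0.875 m from the base axis. Payload 4.7 kg.
Tool frame: the origin (TCP) lies on the centre line of the jaws, within the pads' length; the fingertips stand 22 mm ahead of it and the grasp point (between the pads) lies 3 mm ahead of it; z points along the fingers, y is the direction in which the jaws open and shut (so a half turn about z gives the same grasp; the last joint's range is limited). The gripper opens to 87 mm and grips with 3 to 60 N. Pads are 19 mm wide; open, the fingers measure 117 mm over their backs; the gripper's body (75 mm by 190 mm) begins 51 mm behind the grasp point.
Start: joints at [-1.267, 0.321, -0.07, 1.45, 0.023, 1.371, -0.057], TCP at [0.186, 0.623, 0.245] pointing down, gripper open.
Joint ranges: [-2.86, 2.86], [-0.3, 2.09], [-1.38, 1.24], [0.06, 2.45], [-1.56, 4.7], [0.09, 2.05], [-2.69, 2.69]. Speed limits (rad/s): [2.57, 2.57, 3.14, 3.14, 3.14, 3.14, 3.14].

INTERFACE

Orientations are given as a rotation vector (axis times angle).
In Python, from bench import ctrl, imaging, close_job, finder gives the robot as it stands. The module is installed in compiled form; this text tells all that it offers.
- The arm moves only by the shell command python3 -m jog 'ROWS' [FORCE]. ROWS is JSON, a list that holds one entry, the list of rows, each a list of 7 numbers: the shift along the tool's x, y, z in cm, then the turn, a rotation vector about the tool's x, y, z in degrees, then the finger opening in cm, from 0 to 8.7. In form: [[[dx, dy, dz, ax, ay, az, claw], ...]]. A call has 1 to 12 rows; each row shifts and turns the commanded pose from where the row before left it, along the tool's axes as they then stand; what a row does not reach is not made up. A row lasts 1/10 s, in which the tool goes at most 50 mm and 8.59 degrees, less where a joint would pass 70% of its speed; a pose out of reach is approached as far as the arm can. A call is refused whole if a number of a shift passes 5 or a number of a turn 8.59, either way. A call with a gripper value outside its range is refused whole. The fingers move at their own pace and stop on an object; FORCE is the grip in N (left out, the last holds). Time passes only in rows, so rows that do not move let the fingers close. It gives the time, the measured TCP pose, the force and the opening at its end, in the units of the state.
- ctrl.get_state(): the state, without advancing time (a new reading comes with each control period).
- imaging.get_image(name): name is "scene" or "top" or "wrist"; returns a dict with "frame" (384x512x3 uint8, red, green, blue), "intrinsics" (3x3 intrinsics, pixels), "pose" (4x4, takes a point from camera to world coordinates). Camera axes: x right, y down, z forward; pixel columns grow to the right and rows downward; lengths in m; the calibration is good to about 2 mm. A picture is of the moment at which its call begins. There is no depth.
- close_job(): hands the job in, once; it reports no verdict.
Trained networks look in the newest picture that a camera, given by its name, has taken for a name from the list of things; names that differ only in an ending like _2 or _b are one class to them, and where a whole thing is asked for, a point or a joint stands for the part that bears it (a point fixed in the world has none). Each returns a list of dicts, best first, with "conf" (0 to 1); they miss things now and then, are a little off and sometimes report something else, mostly with a low value. They report only what shows in the picture. A call takes as long as a camera call. They do not tell look-alikes from the thing itself.
- finder.trace(label, camera): "region" (384x512 bool, what is visible of it) and "point" ([row, column] as shares, 0 to 1, of the picture: columns of its width, rows of its height, amid what is visible of it).
- finder.spot_point(label, camera): "point" ([row, column] as shares, 0 to 1, of the picture: columns of its width, rows of its height: a listed point, or the origin of a listed thing).
The state is a dict: "time": time; "joint_positions": joint angles; "qd": joint speeds; "joint_torque": joint torques, N m; "position": TCP position; "tool_rot": TCP orientation; "ft_force": force on the tool from outside, world axes, zero at the start; "torque": the same for the moment, N m; "grip_width": opening from 0.0 (shut) to 1.0 (fully open).
Only numpy, scipy, OpenCV 4.12 (cv2) and the standard library are available. Lean on these libraries where they do the work, as an engineer would, in place of code of your own. Each camera call takes 0.05 s, during which the arm holds its last target. There are 200 camera calls.

TASK

Take the dial thickness caliper out of its bench block and hang it by its keyhole on the empty peg of the tool rail, so that the peg's neck sits right up in the slot. Before you let go, tug it down gently until the peg carries a little over a kilogram in all, and keep that pull for a moment to make sure it is held; it is a delicate instrument, so never press or pull it against the peg with more than about one and a half kilograms. Then leave it hanging still and the other things on the bench where they are.

Things in the scene. Friction and masses are not known exactly. Their poses are not given: they have to be found in the camera images.
- caliper: Dial thickness caliper: aluminium plate frame 10 mm thick, 210 mm tall, 0.24 to 0.38 kg. Origin mid-thickness at the bottom of the frame, straight below the keyhole; x is the plate's normal, y its width, z up. Two arms reach down to z 0 (y -70 to -52 and 16 to 34 mm), dial 42 mm across outside the +y arm (centre y 60, z 30). Starts upright, arms loose in the bench block. May hang either face first.
- keyhole (a point): Centre of the keyhole's round hole at mid-thickness, 172 mm above the caliper's origin, 38 mm below the top edge. Hole 18 mm in diameter, right through the plate. Axes as the caliper.
- grip_tab (a point): Point between the straight side edges of the caliper's flat grip tab, mid-thickness, 180 mm above its origin, 30 mm below its top edge. The tab is 50 mm wide (y) and 10 mm thick from z 138 to z 202, corners cut above; the keyhole is in its middle. Pinch it across the 50 mm width from above, plate upright. Axes as the caliper; its centre of mass lies 85 mm below, about y +4 mm.
- slot_end (a point): On the caliper, 20 mm straight above the keyhole's centre (192 mm above its origin), mid-thickness. A slot 8.5 mm wide leads up from the hole and ends 3 mm above this point, so the peg's neck axis lies here when the caliper hangs. Axes as the caliper.
- block: Fixed wooden bench block, 80 x 96 x 34 mm, with a slot 12 mm wide and 22 mm deep, open at both ends, in which the caliper's arms stand. Origin at the table, below the caliper's origin; its y runs along the slot, z up. The caliper must rise 25 mm to be clear of it.
- rail: Fixed wooden tool rail: board 400 mm long, 62 high, 22 thick, top 281 mm above the table, on two feet. Three like steel pegs stick out level from its front, 105 mm apart, 250 mm above the table; one, any of them, is empty, the others carry short tools (under 40 mm wide, to 92 mm below the peg) that stay. Origin on the table below the board's middle; -x points out of the front, as the pegs do, y along the board.
- peg_free: The empty peg, rigid steel, 58 mm long. Origin where its axis meets the rail's front; -x points along the peg away from the rail. From the rail: shaft 14 mm in diameter; flange 26 mm in diameter with its front 35 mm from the rail (it stops the plate); neck 6 mm in diameter, 16 mm long; head 12 mm in diameter, 7 mm long, its front half tapered.
- peg_neck (a point): Middle of the empty peg's neck on its axis, 43 mm from the rail's front: where the caliper's mid-thickness belongs (3 mm play either way between flange and head). Axes as the peg.
- peg_head (a point): Front end of the empty peg's head on its axis, 15 mm out from peg_neck.
- fiddle_body: Bystander: boat-shaped fiddle body lying on the bench, 400 x 85 x 45 mm.
- finger_plane: Bystander: small brass finger plane, 56 x 24 x 22 mm.
- chisel: Bystander: chisel with a wooden handle, 235 mm long, lying.
- wire_spool: Bystander: wooden spool of copper wire, 60 mm across, 55 mm high.
- glue_jar: Bystander: glue jar, 56 mm across, 75 mm high.
- tape_roll: Bystander: roll of paper tape, 90 mm across, 24 mm high, lying flat.
There are look-alikes about, which are no part of the job. Of the things like the caliper, leave any that is pink, purple or yellow; of the rest the larger one is meant.

How it is judged:
On the way, in this order (a step that is already met when the one before it is completed fails the run):
1. with the caliper held in the gripper, its round hole is slipped over the peg's head, the plate on the neck between head and flange (horizontal distance between slot_end and peg_neck below 0.006 m and distance between keyhole and peg_neck below 0.01 m and contact force between the fingers and caliper above 1 N), for 0.1 s.
2. the peg's neck is up at the end of the slot and the caliper, still held in the gripper, is tugged down on it: more than 9 N on the peg for 0.4 s (distance between slot_end and peg_neck below 0.006 m and contact force between caliper and peg_free above 9 N and contact force between the fingers and caliper above 1 N), for 0.4 s.
At the end, for the whole second after the job is handed in: The caliper hangs on the empty peg, released and still (below 30 mm/s and 0.2 rad/s): the neck at the end of the slot (slot_end within 6 mm of peg_neck), upright within 0.2 rad, its weight on the peg; every bystander within 30 mm of where it was (distance between slot_end and peg_neck below 0.006 m and angle between caliper's own z axis and vertical below 0.2 rad and contact force between caliper and peg_free above 1 N and contact force between the fingers and caliper below 0.1 N and linear speed of caliper below 0.03 m/s and angular speed of caliper below 0.2 rad/s and distance of each of fiddle_body, finger_plane, chisel, wire_spool, glue_jar, tape_roll from where it was at the start of the episode below 0.03 m); the robot touches nothing.
It fails at once if the caliper presses on the peg with more than 16 N (contact force between caliper and peg_free above 16 N).
It fails at once if another thing on the bench is shifted by more than 30 mm (distance of any of fiddle_body, finger_plane, chisel, wire_spool, glue_jar, tape_roll from where it was at the start of the episode above 0.03 m).
It also fails if it takes over 69 s, if anything falls off the work surface, if the arm or the gripper's body presses on something with over 40 N, if the wrist force passes 120 N, or if a joint passes its speed limit or range.

## Working session

There is one attempt and no reset: what is moved stays moved. The work goes in short steps, Python scripts to look and compute and a shell command to move; the robot and the scene stay as the last step left them, time stands still between calls to the robot, and variables do not carry over. Pictures are saved under pics/ and viewed, about 8 in all and at most 12, crops included, and the job is handed in when it is done.

```bash
mkdir -p pics
cat > h.py <<'E'
import numpy as np, cv2
from scipy.spatial.transform import Rotation as R
from bench import ctrl, imaging, close_job, finder
def ray(im,p):
    K=np.array(im["intrinsics"]);T=np.array(im["pose"]);r,c=p[0]*384,p[1]*512
    d=T[:3,:3]@np.linalg.inv(K)@np.array([c,r,1]);return T[:3,3],d/np.linalg.norm(d)
def atz(im,p,z):
    o,d=ray(im,p);return o+d*(z-o[2])/d[2]
def tri(rs):
    A=np.zeros((3,3));b=np.zeros(3)
    for o,d in rs:
        P=np.eye(3)-np.outer(d,d);A+=P;b+=P@o
    x=np.linalg.solve(A,b);return x,[float(np.linalg.norm(np.cross(x-o,d))) for o,d in rs]
def proj(im,X):
    K=np.array(im["intrinsics"]);T=np.array(im["pose"]);p=K@(T[:3,:3].T@(np.asarray(X)-T[:3,3]));return p[:2]/p[2]
def save(im,n,crop=None,s=1):
    f=im["frame"][:,:,::-1]
    if crop: f=f[crop[0]:crop[1],crop[2]:crop[3]]
    cv2.imwrite("pics/"+n,cv2.resize(f,None,fx=s,fy=s,interpolation=cv2.INTER_CUBIC))
E
cat > a.py <<'E'
from h import *
np.set_printoptions(precision=4,suppress=True)
s=ctrl.get_state();print(s)
fr=[]
for c in ["scene","top"]:
    im=imaging.get_image(c);fr.append(im["frame"][:,:,::-1])
    print(c,np.array(im["pose"]),np.array(im["intrinsics"])[0,0])
    for l in ["caliper","keyhole","grip_tab","slot_end","block","rail","peg_free","peg_neck","peg_head"]:
        print(l,[(np.round(d["conf"],2),np.round(np.array(d["point"])*[384,512],1)) for d in finder.spot_point(l,c)])
    save(im,c+"0.png",s=1.56)
E
python3 a.py
```

```text
{'time': 0.0, 'joint_positions': array([-1.2669,  0.3219, -0.0701,  1.4516,  0.0226,  1.3708, -0.0569]), 'qd': array([-0.0017, -0.0005, -0.0009, -0.001 ,  0.0002, -0.0005, -0.0009]), 'joint_torque': array([  0.0002, -49.1299,  -0.4037, -31.2526,  -0.0639,   0.0439,
         0.0002]), 'position': array([0.1856, 0.6224, 0.2435]), 'tool_rot': array([-0.4535, -3.1085,  0.003 ]), 'ft_force': array([-0.7786, -0.0422,  0.2693]), 'torque': array([-0.0039,  0.0028,  0.0594]), 'grip_width': 0.9990890742187932}
scene [[-0.8333  0.3293 -0.444   0.9127]
 [ 0.5524  0.5255 -0.6471  0.5505]
 [ 0.0202 -0.7845 -0.6198  0.7741]
 [ 0.      0.      0.      1.    ]] 363.49709064449917
caliper [(np.float64(0.97), array([227. , 244.8])), (np.float64(0.84), array([277.7, 342.8])), (np.float64(0.82), array([202.4, 203.1])), (np.float64(0.81), array([284.6, 427.9])), (np.float64(0.78), array([204.6, 292.7])), (np.float64(0.6), array([184. , 241.9])), (np.float64(0.38), array([284.7, 297.6]))]
keyhole [(np.float64(0.91), array([181.6, 243.4])), (np.float64(0.91), array([159.5, 293.9])), (np.float64(0.79), array
[... 1468 characters left out ...]
oat64(0.62), array([174.8, 340.7])), (np.float64(0.49), array([229. , 189.6]))]
grip_tab [(np.float64(0.82), array([272.3, 135.6])), (np.float64(0.69), array([230.6, 192.9])), (np.float64(0.68), array([249.1, 287.7])), (np.float64(0.66), array([186.2, 281.1])), (np.float64(0.59), array([179.2, 343.2]))]
slot_end [(np.float64(0.79), array([180.1, 279.3])), (np.float64(0.69), array([248., 292.])), (np.float64(0.6), array([175.5, 339.2])), (np.float64(0.6), array([228.1, 187.4])), (np.float64(0.6), array([274.5, 136.7]))]
block [(np.float64(0.59), array([195.4, 275.9]))]
rail []
peg_free []
peg_neck [(np.float64(0.65), array([139.5, 159.8]))]
peg_head [(np.float64(0.56), array([143.4, 160.6]))]
```

View pics/scene0.png

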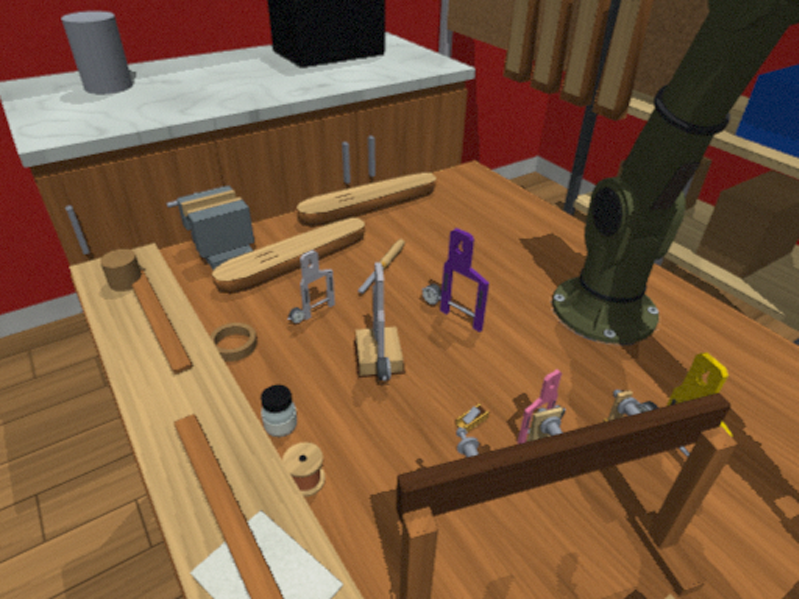

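View pics/top0.png

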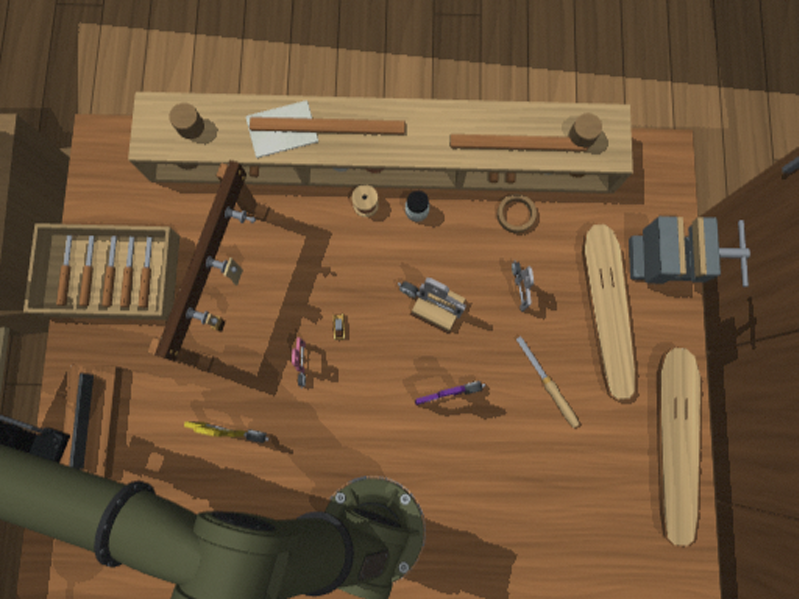

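The scene view shows the grey caliper in its block (display 378,320) and the smaller grey one behind it. The empty peg is the rail's far-end one (scene 470,440; top 240,215). The network hits at scene (283,295) and top (140,160) match that peg.

```bash
cat > b.py <<'E'
from h import *
np.set_printoptions(precision=4,suppress=True)
S=imaging.get_image("scene");T=imaging.get_image("top")
def sp(l,near,c):
    L=[np.array(d["point"]) for d in finder.spot_point(l,c)]
    L=[p for p in L if np.linalg.norm(p*[384,512]-near)<25]
    return L[0] if L else None
for l,a,b in [("keyhole",(182,243),(186,277)),("slot_end",(178,243),(180,279)),("grip_tab",(180,239),(186,281)),("caliper",(227,245),(194,278)),("block",(232,243),(195,276)),("peg_neck",(283,295),(139,160)),("peg_head",(274,296),(143,160)),("peg_free",(300,307),(138,154))]:
    p,q=sp(l,a,"scene"),sp(l,b,"top")
    if p is not None and q is not None: print(l,*tri([ray(S,p),ray(T,q)]))
    if q is not None:
        z=dict(keyhole=.184,slot_end=.204,grip_tab=.192,caliper=.012,block=0).get(l,.25);print("   top@z",atz(T,q,z))
    if p is not None:
        z=dict(keyhole=.184,slot_end=.204,grip_tab=.192,caliper=.012,block=0).get(l,.25);print("   scene@z",atz(S,p,z))
save(T,"top1.png",(110,240,90,330),3.3)
f=cv2.resize(T["frame"][100:230,90:310,::-1],None,fx=3.6,fy=3.6,interpolation=cv2.INTER_CUBIC);cv2.imwrite("pics/top1.png",f)
E
python3 b.py
```

```text
keyhole [ 0.5001 -0.1161  0.1944] [0.008062153001314555, 0.008062153001314534]
   top@z [ 0.4958 -0.1115  0.184 ]
   scene@z [ 0.4979 -0.1349  0.184 ]
   scene@z [ 0.507  -0.1271  0.204 ]
grip_tab [ 0.5066 -0.1265  0.1887] [0.009856526954674419, 0.00985652695467437]
   top@z [ 0.4979 -0.1202  0.192 ]
   scene@z [ 0.5152 -0.1308  0.192 ]
caliper [ 0.5053 -0.1236  0.018 ] [0.009174860294176676, 0.009174860294176659]
   top@z [ 0.5136 -0.1299  0.012 ]
   scene@z [ 0.4962 -0.1214  0.012 ]
   top@z [ 0.5077 -0.113   0.    ]
peg_neck [0.6253 0.2529 0.2524] [0.004199805039258427, 0.004199805039258339]
   top@z [0.629  0.2504 0.25  ]
   scene@z [0.6212 0.2547 0.25  ]
peg_head [0.6157 0.2404 0.2518] [0.0014563360960789882, 0.001456336096078846]
   top@z [0.6152 0.2418 0.25  ]
   scene@z [0.6156 0.2382 0.25  ]
   top@z [0.6408 0.3029 0.25  ]
```

View pics/top1.png

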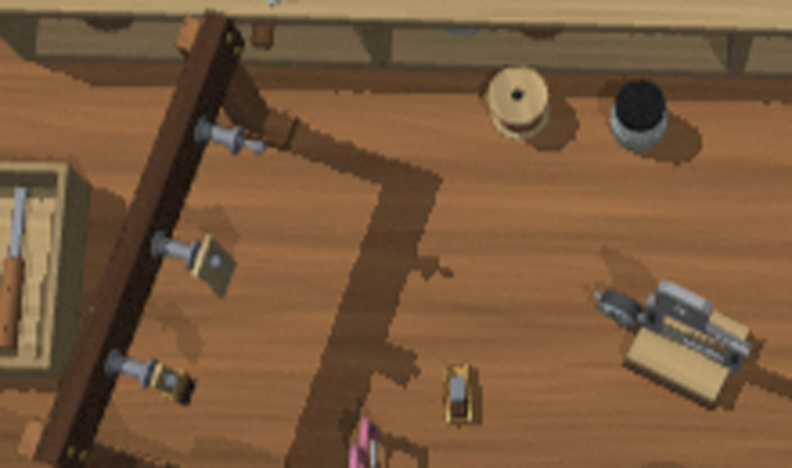

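```bash
python3 -m jog '[[[0,0,-4,0,0,0,8.7],[0,0,-4,0,0,0,8.7],[-2,-1,-4,0,0,0,8.7],[-4,-2,-3,0,0,0,8.7],[-4,-2.3,-1,0,0,0,8.7],[-4,-2.3,0,0,0,0,8.7],[-4,-2.3,0,0,0,0,8.7],[-4,-2.3,0,0,0,0,8.7],[-4,-2.3,0,0,0,0,8.7],[-4,-2.3,0,0,0,0,8.7],[-3,-1.7,0,0,0,0,8.7]]]' 40 && python3 -m jog '[[[-1.7,-4,0,0,0,0,8.7],[-1.7,-4,0,0,0,0,8.7],[-1.7,-4,0,0,0,0,8.7],[-1.7,-4,0,0,0,0,8.7],[-1.7,-4,0,0,0,0,8.7],[-1.7,-4,0,0,0,0,8.7],[-1.7,-4,0,0,0,0,8.7],[-1.7,-4,0,0,0,0,8.7],[-1.7,-4,0,0,0,0,8.7],[-1.7,-4,0,0,0,0,8.7],[-1.6,-4,0,0,0,0,8.7],[0,0,0,0,0,0,8.7]]]'
cat > c.py <<'E'
from h import *
import sys
np.set_printoptions(precision=4,suppress=True)
im=imaging.get_image("wrist");s=ctrl.get_state()
print(s["time"],s["position"],s["tool_rot"],s["joint_positions"])
print("Rtool\n",R.from_rotvec(s["tool_rot"]).as_matrix())
for l,z in [("keyhole",.184),("slot_end",.204),("grip_tab",.192),("caliper",.012),("block",0)]:
    for d in finder.spot_point(l,"wrist")[:2]:
        print(l,round(d["conf"],2),np.array(d["point"])*[384,512],atz(im,d["point"],z))
save(im,sys.argv[1],s=1.5)
E
python3 c.py w0.png
```

```text
time: 3.0
position: [0.449, 0.3504, 0.4029]
tool_rot: [0.458, 3.107, 0.0]
ft_force: [-0.1, 0.2, 0.2]
grip_width: 1.0
time: 4.2
position: [0.4982, -0.1289, 0.403]
tool_rot: [0.472, 3.105, -0.004]
ft_force: [0.5, 0.8, -0.7]
grip_width: 0.997
4.25 [ 0.4987 -0.125   0.4028] [ 0.4647  3.1063 -0.0007] [-0.449  -0.0222  0.6359  1.5255  0.0136  1.6332  1.4615]
Rtool
 [[-0.9562  0.2927  0.0007]
 [ 0.2927  0.9562 -0.0005]
 [-0.0008 -0.0003 -1.    ]]
keyhole 0.88 [ 19.8144 191.3856] [ 0.2978 -0.1519  0.184 ]
keyhole 0.78 [  9.1008 432.896 ] [0.3716 0.1224 0.184 ]
slot_end 0.88 [229.5936 151.9104] [ 0.5251 -0.2901  0.204 ]
slot_end 0.72 [176.9856 263.2192] [ 0.5004 -0.1252  0.204 ]
grip_tab 0.97 [174.9888 267.008 ] [ 0.5017 -0.1202  0.192 ]
grip_tab 0.82 [223.7952 154.3168] [ 0.5213 -0.2899  0.192 ]
caliper 0.74 [ 53.2992 211.712 ] [ 0.2934 -0.1564  0.012 ]
caliper 0.68 [203.5968 180.0192] [ 0.5403 -0.3145  0.012 ]
block 0.97 [156.2112 261.376 ] [ 0.4982 -0.1259  0.    ]
```

View pics/w0.png

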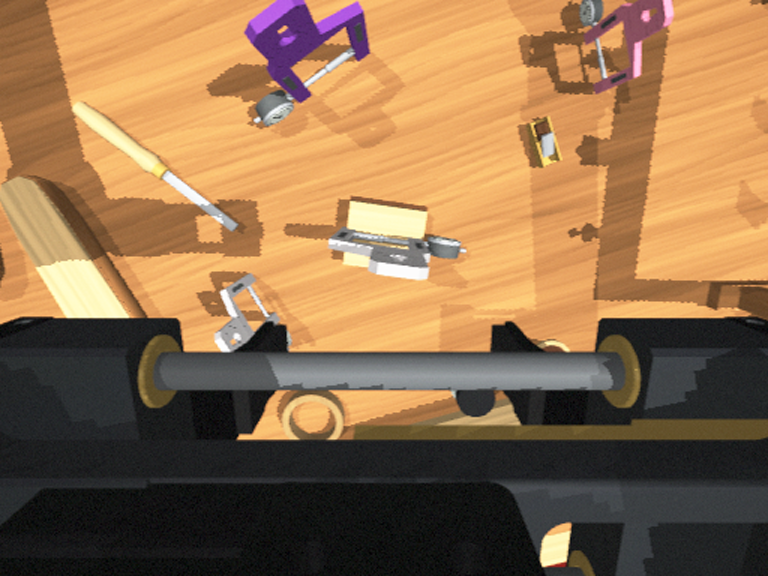

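```bash
cat > d.py <<'E'
from h import *
np.set_printoptions(precision=4,suppress=True)
im=imaging.get_image("wrist")
def w(u,v,z): return atz(im,(v/1.5/384,u/1.5/512),z)
for (a,b,z) in [((350,200),(428,208),.034),((370,271),(428,278),.222)]:
    p,q=w(*a,z),w(*b,z);d=q-p;print(p,q,np.linalg.norm(d),np.degrees(np.arctan2(d[1],d[0])))
f=im["frame"][120:200,205:325,::-1];cv2.imwrite("pics/w1.png",cv2.resize(f,None,fx=6.6,fy=6.6,interpolation=cv2.INTER_CUBIC))
E
python3 d.py
```

```text
[ 0.4398 -0.1522  0.034 ] [ 0.4763 -0.0626  0.034 ] 0.09678662424222334 67.84466734200934
[ 0.4966 -0.135   0.222 ] [ 0.5155 -0.0914  0.222 ] 0.047543429375404546 66.5557062807955
```

View pics/w1.png

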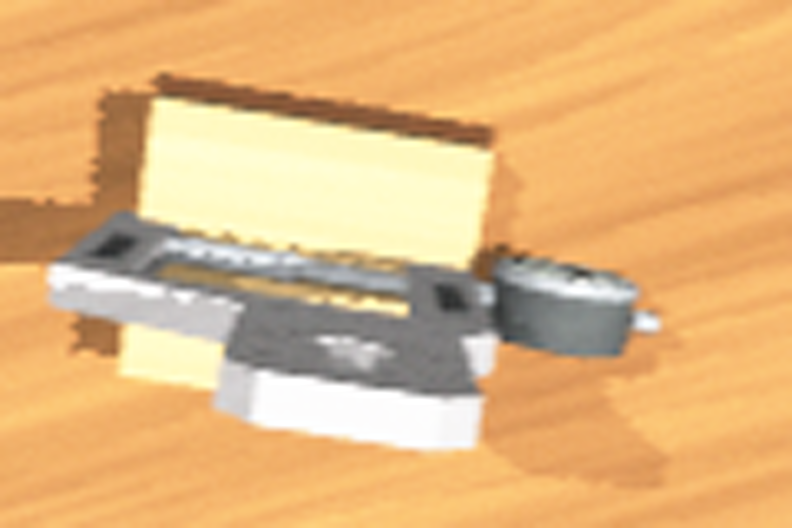

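The crop shows the block's front edge (150,95)–(495,150) and the tab's top face (215–483, 370–448). Both give a width direction near 67°, and the tab is about 48–50 mm wide, as it should be. I'll turn 5.6° and come down just above it.

```bash
python3 -m jog '[[[0,0.1,3,0,0,2.8,8.7],[-0.1,0.1,3,0,0,2.8,8.7],[0,0,3,0,0,0,8.7],[0,0,3,0,0,0,8.7],[0,0,2,0,0,0,8.7],[0,0,0.8,0,0,0,8.7],[0,0,0,0,0,0,8.7]]]'; python3 c.py w2.png
```

```text
time: 5.25
position: [0.5005, -0.119, 0.2537]
tool_rot: [-0.603, -3.082, 0.0]
ft_force: [0.2, 0.8, 0.8]
grip_width: 1.001
5.3 [ 0.5012 -0.1193  0.2548] [0.6035 3.0828 0.    ] [-0.4413  0.0147  0.6353  1.7866 -0.009   1.3428  1.3802]
Rtool
 [[-0.9262  0.377   0.0003]
 [ 0.377   0.9262 -0.    ]
 [-0.0003  0.0001 -1.    ]]
keyhole 0.83 [209.5104 253.3888] [ 0.5006 -0.1246  0.184 ]
keyhole 0.53 [ 72.384  385.8944] [0.4404 0.0041 0.184 ]
slot_end 0.6 [212.3136 253.696 ] [ 0.4969 -0.1223  0.204 ]
slot_end 0.59 [217.1904 256.9216] [ 0.5013 -0.1215  0.204 ]
grip_tab 0.56 [213.1968 254.208 ] [ 0.5013 -0.124   0.192 ]
caliper 0.73 [172.6848 260.8128] [ 0.5035 -0.1182  0.012 ]
caliper 0.63 [ 35.904  172.9024] [ 0.2969 -0.1559  0.012 ]
block 0.63 [170.8032 258.4064] [ 0.5015 -0.1212  0.    ]
```

View pics/w2.png

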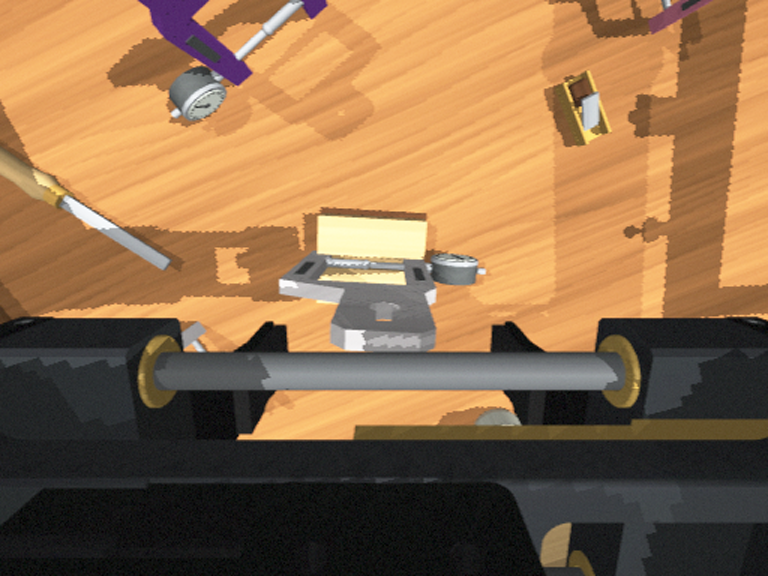

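The plate now runs level in the picture, with the tab (332–436, 290–350) between the open jaws. I'll go down and grip.

```bash
python3 -m jog '[[[-0.1,-0.3,1,0,0,0,8.7],[0,0,1.5,0,0,0,8.7],[0,0,1.5,0,0,0,8.7],[0,0,1.2,0,0,0,8.7],[0,0,0.8,0,0,0,8.7],[0,0,0,0,0,0,4.5],[0,0,0,0,0,0,4.5],[0,0,0,0,0,0,4.5],[0,0,0,0,0,0,4.5],[0,0,0,0,0,0,4.5],[0,0,0,0,0,0,4.5]]]' 40; python3 -m jog '[[[0,0,0,0,0,0,4.5],[0,0,0,0,0,0,4.5]]]'
```

```text
time: 6.65
position: [0.501, -0.1226, 0.1948]
tool_rot: [0.605, 3.082, 0.001]
ft_force: [0.2, -0.3, 0.3]
grip_width: 0.567
time: 6.85
position: [0.501, -0.1226, 0.1947]
tool_rot: [0.604, 3.082, 0.001]
ft_force: [0.4, 0.8, 2.0]
grip_width: 0.567
```

```bash
python3 -m jog '[[[0,0,-0.5,0,0,0,4.5],[0,0,-1,0,0,0,4.5],[0,0,-1.5,0,0,0,4.5],[0,0,-3,0,0,0,4.5],[0,0,-4,0,0,0,4.5],[0,0,-3.5,0,0,0,4.5],[0,0,-2,0,0,0,4.5],[0,0,-0.5,0,0,0,4.5],[0,0,0,0,0,0,4.5],[0,0,0,0,0,0,4.5]]]'
cat > e.py <<'E'
from h import *
np.set_printoptions(precision=4,suppress=True)
W=imaging.get_image("wrist");T=imaging.get_image("top");S=imaging.get_image("scene");s=ctrl.get_state()
Rt=R.from_rotvec(s["tool_rot"]).as_matrix();P=np.array(W["pose"])
print(s["ft_force"],"cam in tool",Rt.T@(P[:3,3]-s["position"]),"fwd",Rt.T@P[:3,2])
# shelf front edge: top view upper/lower, and near end in scene view
print([atz(T,(v/384,u/512),z) for v,u,z in [(105,145,.1),(105,145,.15),(123,145,0.)]])
print("scene shelf near edge", [atz(S,(v/1.56/384,u/1.56/512),z) for u,v in [(230,380),(340,585)] for z in (0,.1,.15)])
E
python3 e.py
```

```text
time: 7.85
position: [0.4999, -0.1228, 0.3529]
tool_rot: [-0.605, -3.08, 0.001]
ft_force: [0.7, 0.3, -3.2]
grip_width: 0.571
[ 0.0426  0.7901 -2.7916] cam in tool [ 0.0665 -0.0004 -0.1407] fwd [-0.2462 -0.0008  0.9692]
[array([0.7911, 0.3459, 0.1   ]), array([0.771 , 0.3316, 0.15  ]), array([0.7611, 0.3694, 0.    ])]
scene shelf near edge [array([ 0.7612, -0.2279,  0.    ]), array([ 0.7808, -0.1274,  0.1   ]), array([ 0.7906, -0.0771,  0.15  ]), array([0.7704, 0.2126, 0.    ]), array([0.7888, 0.2562, 0.1   ]), array([0.798 , 0.2781, 0.15  ])]
```

```bash
python3 -m jog '[[[0,0,0,0,0,8.5,4.5],[0,0,0,0,0,8.5,4.5],[0,0,0,0,0,8.5,4.5],[0,0,0,0,0,8.5,4.5],[0,0,0,0,0,8.5,4.5],[0,0,0,0,0,8.5,4.5],[0,0,0,0,0,8.5,4.5],[0,0,0,0,0,8.5,4.5],[0,0,0,0,0,8.5,4.5],[0,0,0,0,0,8.5,4.5],[0,0,0,0,0,4,4.5],[0,0,0,0,0,0,4.5]]]'
cat > f.py <<'E'
from h import *
np.set_printoptions(precision=4,suppress=True)
T=imaging.get_image("top")
g=T["frame"][95:235,90:180]
hsv=cv2.cvtColor(g,cv2.COLOR_RGB2HSV)
m=((hsv[:,:,2]<75)&(hsv[:,:,1]>90)).astype(np.uint8)
n,lab,st,_=cv2.connectedComponentsWithStats(m);k=1+np.argmax(st[1:,4])
pts=np.argwhere(lab==k)[:,::-1].astype(np.float32)
r=cv2.minAreaRect(pts);b=cv2.boxPoints(r)+[90,95];print(st[k],r,b)
W=np.array([atz(T,(v/384,u/512),.281) for u,v in b]);print(W)
for i in range(4):
    d=W[(i+1)%4]-W[i];print(np.linalg.norm(d),np.degrees(np.arctan2(d[1],d[0])))
s=ctrl.get_state();print(s["position"],R.from_rotvec(s["tool_rot"]).as_matrix(),s["joint_positions"])
cv2.imwrite("pics/railmask.png",cv2.resize((lab==k).astype(np.uint8)*255,None,fx=4,fy=4))
E
python3 f.py
```

```text
time: 9.2
position: [0.5003, -0.1228, 0.3536]
tool_rot: [-2.592, -1.774, 0.002]
ft_force: [-0.1, -0.5, -3.5]
grip_width: 0.571
[  15   10   68  130 1156] ((50.64823913574219, 76.27294158935547), (29.83188247680664, 133.29757690429688), 22.833654403686523) [[101.0377 226.9106]
 [152.7647 104.0588]
 [180.2588 115.6353]
 [128.5318 238.4871]]
[[0.3457 0.393  0.281 ]
 [0.7219 0.2709 0.281 ]
 [0.6871 0.1856 0.281 ]
 [0.3145 0.3118 0.281 ]]
0.39551775352472934 -17.98219016369628
0.0920612921957739 -112.19239057553284
0.3934736223891656 161.2927847286079
0.0869601385671054 68.93073318066304
[ 0.5004 -0.1228  0.3537] [[ 0.3602  0.9329 -0.0013]
 [ 0.9329 -0.3602  0.0001]
 [-0.0004 -0.0012 -1.    ]] [-0.4311 -0.0182  0.6165  1.6183  0.0107  1.5394 -0.1834]
```

```bash
python3 -m jog '[[[2.5,-0.2,0.5,0,0,0,4.5],[3.5,-0.2,0.5,0,0,0,4.5],[4,-0.2,0.5,0,0,0,4.5],[4,-0.2,0.5,0,0,0,4.5],[4,-0.2,0.5,0,0,0,4.5],[4,-0.2,0.5,0,0,0,4.5],[3.5,-0.2,0.5,0,0,0,4.5],[3,-0.2,0.5,0,0,0,4.5],[2,-0.2,0.5,0,0,0,4.5],[0.9,-0.2,0.4,0,0,0,4.5],[0,0,0,0,0,0,4.5],[0,0,0,0,0,0,4.5]]]'
cat > g.py <<'E'
from h import *
import sys
np.set_printoptions(precision=4,suppress=True)
ims={c:imaging.get_image(c) for c in ["wrist","scene","top"]};s=ctrl.get_state()
Rt=R.from_rotvec(s["tool_rot"]).as_matrix()
print(s["time"],s["position"],s["ft_force"],"yaw y",np.degrees(np.arctan2(Rt[1,1],Rt[0,1])),s["joint_positions"])
for l in ["peg_neck","peg_head","peg_free","slot_end","keyhole"]:
    for c,im in ims.items():
        for d in finder.spot_point(l,c)[:5]:
            z=s["position"][2]+dict(slot_end=.0093,keyhole=-.0107).get(l,.25-s["position"][2])
            X=atz(im,d["point"],z)
            if abs(X[1]-.23)<.1 and abs(X[0]-.62)<.1: print(l,c,round(d["conf"],2),np.array(d["point"])*[384,512],X,"tool",Rt.T@(X-s["position"]))
save(ims["wrist"],sys.argv[1],s=1.56)
E
python3 g.py w3.png
```

```text
time: 10.45
position: [0.5957, 0.175, 0.3056]
tool_rot: [2.593, 1.772, -0.001]
ft_force: [0.3, -0.5, -4.2]
grip_width: 0.573
10.6 [0.5959 0.175  0.3063] [-0.3704  0.451  -2.6601] yaw y -21.353938572168204 [-0.6658  0.2439  0.4134  1.4478 -0.0974  1.4691 -0.6262]
peg_neck wrist 0.84 [ 99.3024 245.504 ] [0.6174 0.2548 0.25  ] tool [ 0.0821 -0.0091  0.0563]
peg_head wrist 0.65 [123.6864 250.6752] [0.6147 0.2383 0.25  ] tool [ 0.0658 -0.0056  0.0563]
peg_head scene 0.49 [274.2144 295.4752] [0.612  0.2395 0.25  ] tool [ 0.0659 -0.0085  0.0563]
peg_free wrist 0.84 [ 30.7968 240.896 ] [0.6305 0.2952 0.25  ] tool [ 0.1245 -0.0116  0.0563]
peg_free scene 0.47 [300.288  310.8864] [0.6244 0.2974 0.25  ] tool [ 0.1244 -0.0181  0.0563]
slot_end wrist 0.97 [252.096  260.9152] [0.5972 0.1745 0.3156] tool [-0.      0.0014 -0.0093]
slot_end scene 0.6 [222.1824 283.1872] [0.5939 0.1709 0.3156] tool [-0.0046 -0.0003 -0.0093]
slot_end top 0.64 [140.5056 180.2752] [0.5982 0.1744 0.3156] tool [ 0.0003  0.0024 -0.0093]
keyhole wrist 0.93 [240.3072 259.7888] [0.5958 0.1724 0.2956] tool [-0.0025  0.0009  0.0107]
keyhole scene 0.97 [231.8976 284.8256] [0.5933 0.1773 0.2956] tool [ 0.0012 -0.0032  0.0107]
keyhole top 0.74 [142.1952 181.4016] [0.5994 0.1747 0.2956] tool [0.001  0.0034 0.0107]
```

View pics/w3.png

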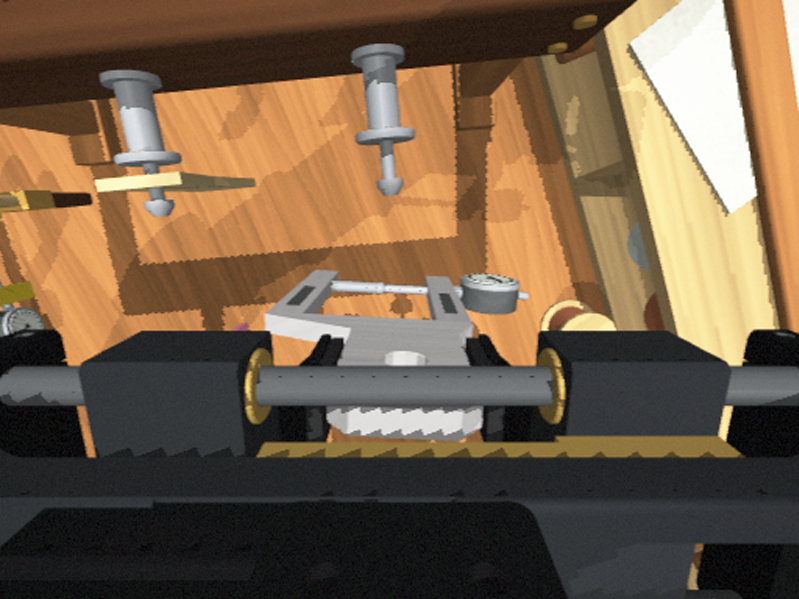

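```bash
cat > k.py <<'E'
from h import *
np.set_printoptions(precision=4,suppress=True)
im=imaging.get_image("wrist");s=ctrl.get_state();Rt=R.from_rotvec(s["tool_rot"]).as_matrix()
w=lambda u,v,z=.25: Rt.T@(atz(im,(v/1.56/384,u/1.56/512),z)-s["position"])
P={k:w(*p) for k,p in dict(b1=(377,50),f1=(385,134),h1=(390,187),tip1=(390,193),b2=(130,76),f2=(147,158),h2=(158,208)).items()}
for k,p in P.items(): print(k,p)
for a,b in [("b1","h1"),("f1","h1"),("b2","h2"),("b2","b1"),("f2","f1"),("h2","h1")]:
    d=P[b]-P[a];print(a,b,np.linalg.norm(d),np.degrees(np.arctan2(d[1],d[0])))
f=im["frame"][20:135,215:285,::-1];cv2.imwrite("pics/w4.png",cv2.resize(f,None,fx=5.2,fy=5.2,interpolation=cv2.INTER_CUBIC))
E
python3 k.py
```

```text
b1 [ 0.124  -0.0108  0.0555]
f1 [ 0.091  -0.0078  0.0555]
h1 [ 0.0686 -0.0058  0.0555]
tip1 [ 0.066  -0.0058  0.0555]
b2 [ 0.1141 -0.1157  0.0554]
f2 [ 0.081  -0.1135  0.0554]
h2 [ 0.0593 -0.1118  0.0554]
b1 h1 0.05561563078976647 174.84115950570921
f1 h1 0.02251200360607707 174.87355798486098
b2 h2 0.05491228531460233 175.85555938111239
b2 b1 0.10539859288929897 84.59631897561444
f2 f1 0.10617256459385536 84.57998319216325
h2 h1 0.10637010235662596 84.98204553427443
```

View pics/w4.png

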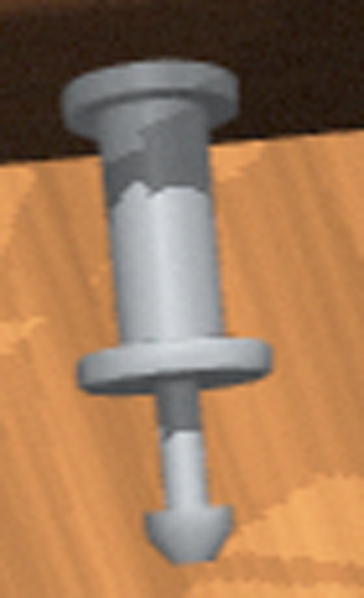

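Both pegs are clearly seen: base, flange and head, at 105 mm spacing. The peg axis lies 5.2° off the tool's x axis, and turning by that lines the hole up sideways. I'll turn, lower to insertion height and advance to about 25 mm short of the head.

```bash
python3 -m jog '[[[0,0,0.5,0,0,-2.6,4.5],[0,0,1,0,0,-2.6,4.5],[0,0,1,0,0,0,4.5],[0,0,1,0,0,0,4.5],[0,0,0.7,0,0,0,4.5],[0,0,0.3,0,0,0,4.5],[1,0,0,0,0,0,4.5],[1.5,0,0,0,0,0,4.5],[1,0,0,0,0,0,4.5],[0.5,0,0,0,0,0,4.5],[0,0,0,0,0,0,4.5],[0,0,0,0,0,0,4.5]]]'; python3 g.py w5.png
```

```text
time: 12.6
position: [0.6067, 0.2153, 0.2604]
tool_rot: [2.509, 1.89, -0.001]
ft_force: [-0.7, -0.6, -3.1]
grip_width: 0.571
12.75 [0.6067 0.2147 0.2606] [ 0.5851  0.2733 -2.9628] yaw y -16.064684127124078 [-0.6825  0.3085  0.3822  1.4591 -0.115   1.396  -0.577 ]
peg_neck wrist 0.7 [171.4944 262.5024] [0.6201 0.2528 0.25  ] tool [0.0403 0.0023 0.0106]
peg_neck wrist 0.19 [243.1872 261.9904] [0.6078 0.2104 0.25  ] tool [-0.0039  0.0022  0.0106]
peg_neck scene 0.63 [284.0832 294.7072] [0.6268 0.256  0.25  ] tool [0.0452 0.0078 0.0106]
peg_head wrist 0.6 [201.216 257.792] [0.6127 0.2366 0.25  ] tool [ 0.0227 -0.0004  0.0106]
peg_head scene 0.75 [272.2944 294.1952] [0.6113 0.2347 0.25  ] tool [ 0.0205 -0.0012  0.0106]
peg_free wrist 0.83 [ 91.392  262.6048] [0.6318 0.2941 0.25  ] tool [0.0832 0.0022 0.0106]
peg_free scene 0.49 [255.7824 288.    ] [0.5967 0.1969 0.25  ] tool [-0.0199 -0.0047  0.0106]
peg_free scene 0.45 [298.0992 309.1968] [0.624  0.2925 0.25  ] tool [ 0.0795 -0.0049  0.0106]
slot_end wrist 0.68 [253.2864 257.8944] [0.6064 0.2144 0.2699] tool [-0.0004 -0.0002 -0.0093]
slot_end scene 0.63 [257.3952 289.3824] [0.6089 0.2148 0.2699] tool [ 0.0006  0.002  -0.0093]
slot_end scene 0.17 [262.0032 287.6928] [0.6181 0.2218 0.2699] tool [ 0.01    0.009  -0.0093]
slot_end top 0.5 [139.584 166.912] [0.6144 0.2236 0.2699] tool [ 0.0106  0.0049 -0.0093]
keyhole wrist 0.56 [240.192  257.0752] [0.6054 0.213  0.2499] tool [-0.002  -0.0008  0.0107]
keyhole scene 0.9 [264.192  287.8976] [0.6093 0.2132 0.2499] tool [-0.0007  0.0029  0.0107]
keyhole top 0.7 [146.6112 170.1888] [0.5987 0.2167 0.2499] tool [-0.0003 -0.0083  0.0107]
```

View pics/w5.png

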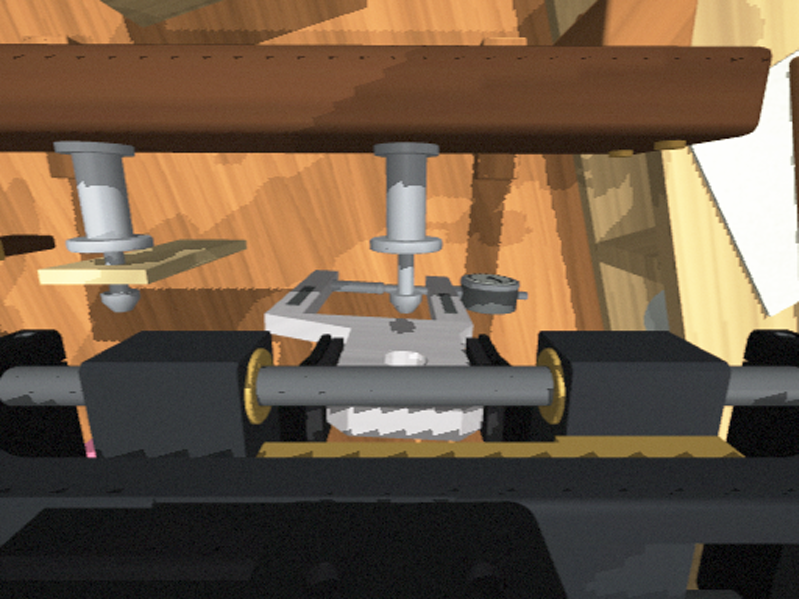

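The head (405,300), shaft (405,200) and hole (406,358) share one column, and the rail runs level in the picture. I'll advance slowly and watch the force.

```bash
python3 -m jog '[[[0.6,0,0,0,0,0,4.5],[0.6,0,0,0,0,0,4.5],[0.4,0,0,0,0,0,4.5],[0.2,0,0,0,0,0,4.5],[0.2,0,0,0,0,0,4.5],[0.1,0,0,0,0,0,4.5],[0.1,0,0,0,0,0,4.5],[0.1,0,0,0,0,0,4.5],[0.1,0,0,0,0,0,4.5],[0,0,0,0,0,0,4.5]]]';python3 -m jog '[[[0.1,0,0,0,0,0,4.5],[0.1,0,0,0,0,0,4.5],[0.1,0,0,0,0,0,4.5],[0,0,0,0,0,0,4.5]]]'; python3 g.py w6.png
```

```text
time: 14.5
position: [0.6133, 0.2388, 0.2605]
tool_rot: [-2.509, -1.891, -0.0]
ft_force: [0.1, 0.8, -4.1]
grip_width: 0.566
time: 14.9
position: [0.614, 0.2418, 0.2604]
tool_rot: [-2.509, -1.891, -0.0]
ft_force: [0.9, 0.1, -3.2]
grip_width: 0.568
15.05 [0.6141 0.2415 0.2604] [ 0.1428 -0.1491 -3.0281] yaw y -16.001820520141063 [-0.6985  0.3442  0.3719  1.4143 -0.1246  1.4062 -0.6054]
peg_neck wrist 0.72 [216.6912 259.3792] [0.6183 0.2537 0.25  ] tool [0.0129 0.0006 0.0104]
peg_neck scene 0.7 [284.8896 295.2192] [0.6271 0.2579 0.25  ] tool [0.0193 0.008  0.0104]
peg_head wrist 0.7 [244.416  258.7136] [0.613  0.2366 0.25  ] tool [-0.005   0.0003  0.0104]
peg_head scene 0.74 [275.2896 294.8096] [0.6146 0.2407 0.25  ] tool [-0.0006  0.0007  0.0104]
peg_free wrist 0.62 [146.112  259.1744] [0.6295 0.2936 0.25  ] tool [0.0543 0.0005 0.0104]
peg_free scene 0.54 [300.7872 306.688 ] [0.6311 0.2943 0.25  ] tool [0.0555 0.0017 0.0104]
slot_end wrist 0.84 [255.0144 259.1744] [0.6141 0.2396 0.2697] tool [-0.0018  0.0005 -0.0093]
slot_end scene 0.73 [264.6144 293.9904] [0.6122 0.2327 0.2697] tool [-0.009   0.0006 -0.0093]
slot_end top 0.85 [135.5904 159.1808] [0.6264 0.2477 0.2697] tool [ 0.0093  0.0102 -0.0093]
keyhole wrist 0.95 [238.8096 258.2016] [0.6137 0.2401 0.2497] tool [-0.0014 -0.0001  0.0107]
keyhole scene 0.67 [276.096  294.0928] [0.6166 0.2413 0.2497] tool [0.0005 0.0025 0.0107]
keyhole top 0.83 [140.6976 159.0784] [0.6166 0.2518 0.2497] tool [ 0.0106 -0.0004  0.0107]
```

View pics/w6.png

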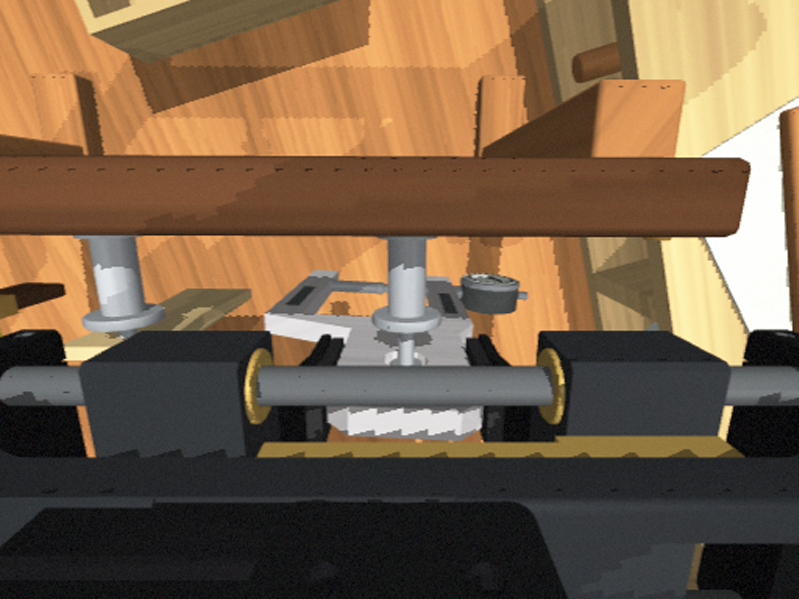

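The neck (406,345) is entering the hole centrally and no force has built up. About 14 mm remains, which I'll advance slowly.

```bash
python3 -m jog '[[[0.1,0,0,0,0,0,4.5],[0.1,0,0,0,0,0,4.5],[0.1,0,0,0,0,0,4.5],[0.1,0,0,0,0,0,4.5],[0.1,0,0,0,0,0,4.5],[0.1,0,0,0,0,0,4.5],[0,0,0,0,0,0,4.5]]]';python3 -m jog '[[[0.1,0,0,0,0,0,4.5],[0.1,0,0,0,0,0,4.5],[0.1,0,0,0,0,0,4.5],[0.1,0,0,0,0,0,4.5],[0,0,0,0,0,0,4.5]]]';python3 -m jog '[[[0.1,0,0,0,0,0,4.5],[0.1,0,0,0,0,0,4.5],[0.1,0,0,0,0,0,4.5],[0,0,0,0,0,0,4.5],[0,0,0,0,0,0,4.5]]]'; python3 g.py w7.png
python3 - <<'E'
from h import *
S=imaging.get_image("scene");a=S["frame"][235:325,255:345,::-1];b=cv2.imread("pics/w7.png")[200:470,200:600]
a=cv2.resize(a,(400,400),interpolation=cv2.INTER_CUBIC);b=cv2.resize(b,(400,270));c=np.zeros((400,800,3),np.uint8);c[:,:400]=a;c[:270,400:]=b;cv2.imwrite("pics/m7.png",c)
E
```

```text
time: 16.5
position: [0.6157, 0.2475, 0.2604]
tool_rot: [-2.509, -1.891, -0.0]
ft_force: [1.1, -0.2, -2.9]
grip_width: 0.574
time: 17.0
position: [0.6168, 0.2514, 0.2604]
tool_rot: [-2.509, -1.891, -0.0]
ft_force: [-1.0, 0.5, -3.6]
grip_width: 0.567
time: 17.5
position: [0.6176, 0.254, 0.2604]
tool_rot: [2.509, 1.891, 0.0]
ft_force: [-0.1, 0.1, -3.7]
grip_width: 0.571
17.65 [0.6177 0.2539 0.2605] [-0.4398  0.178  -2.6071] yaw y -16.009337762690862 [-0.7056  0.3616  0.3676  1.3918 -0.1291  1.4117 -0.6187]
peg_neck wrist 0.6 [236.1984 263.5776] [0.6209 0.2532 0.25  ] tool [0.0002 0.0033 0.0105]
peg_neck scene 0.55 [284.0064 296.3968] [0.6241 0.2575 0.25  ] tool [0.0052 0.0052 0.0105]
peg_head scene 0.47 [273.4848 295.2192] [0.6114 0.2379 0.25  ] tool [-0.0171 -0.0016  0.0104]
peg_free wrist 0.73 [169.3056 259.0208] [0.6295 0.2933 0.25  ] tool [0.0411 0.0005 0.0105]
peg_free scene 0.72 [298.7136 308.7872] [0.6254 0.2931 0.25  ] tool [ 0.0398 -0.0034  0.0105]
slot_end wrist 0.66 [255.3984 256.3072] [0.6162 0.2521 0.2698] tool [-0.0022 -0.0009 -0.0093]
slot_end scene 0.57 [275.4048 297.8816] [0.6214 0.2555 0.2698] tool [ 0.0026  0.0032 -0.0093]
slot_end top 0.74 [136.2816 154.7776] [0.6239 0.2607 0.2698] tool [ 0.0083  0.0041 -0.0093]
keyhole scene 0.67 [280.2816 295.68  ] [0.62   0.2503 0.2498] tool [-0.0029  0.0033  0.0107]
keyhole top 0.77 [142.5024 154.624 ] [0.6106 0.265  0.2498] tool [ 0.0087 -0.0099  0.0107]
```

View pics/m7.png

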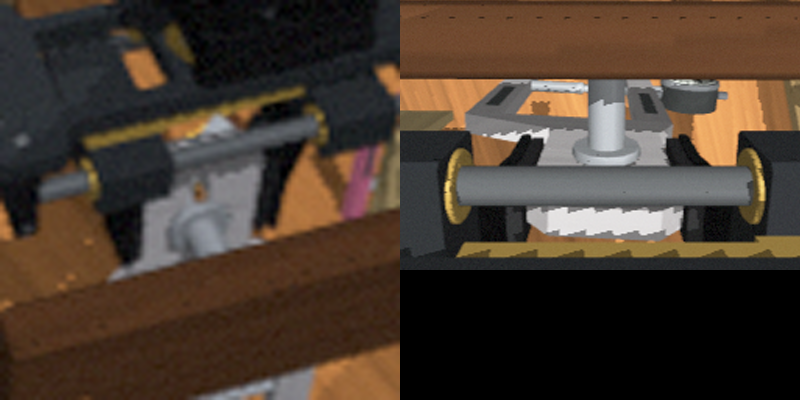

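The plate sits on the neck just in front of the flange, with no contact force. Next I'll lower it so the neck enters the slot, watching the force.

```bash
python3 -m jog '[[[0,0,0.2,0,0,0,4.5],[0,0,0.2,0,0,0,4.5],[0,0,0.1,0,0,0,4.5],[0,0,0.1,0,0,0,4.5],[0,0,0,0,0,0,4.5]]]';python3 -m jog '[[[0,0,0.1,0,0,0,4.5],[0,0,0.05,0,0,0,4.5],[0,0,0.05,0,0,0,4.5],[0,0,0,0,0,0,4.5]]]';python3 -m jog '[[[0,0,0.1,0,0,0,4.5],[0,0,0.1,0,0,0,4.5],[0,0,0,0,0,0,4.5]]]'
```

```text
time: 18.95
position: [0.6175, 0.254, 0.2542]
tool_rot: [-2.509, -1.891, 0.001]
ft_force: [0.2, 0.5, -3.7]
grip_width: 0.57
time: 19.35
position: [0.6176, 0.254, 0.2524]
tool_rot: [-2.509, -1.891, -0.0]
ft_force: [-0.2, 0.2, -3.0]
grip_width: 0.57
time: 19.65
position: [0.6176, 0.254, 0.2502]
tool_rot: [-2.509, -1.891, 0.0]
ft_force: [0.2, -0.3, -3.2]
grip_width: 0.57
```

```bash
python3 -m jog '[[[0,0,0.1,0,0,0,4.5],[0,0,0.1,0,0,0,4.5],[0,0,0.1,0,0,0,4.5],[0,0,0,0,0,0,4.5]]]';python3 -m jog '[[[0,0,0.1,0,0,0,4.5],[0,0,0.1,0,0,0,4.5],[0,0,0.1,0,0,0,4.5],[0,0,0,0,0,0,4.5]]]';python3 -m jog '[[[0,0,0.1,0,0,0,4.5],[0,0,0.05,0,0,0,4.5],[0,0,0,0,0,0,4.5]]]';python3 -m jog '[[[0,0,0.05,0,0,0,4.5],[0,0,0.05,0,0,0,4.5],[0,0,0,0,0,0,4.5]]]'
```

```text
time: 20.05
position: [0.6176, 0.254, 0.2472]
tool_rot: [-2.509, -1.891, 0.0]
ft_force: [-0.7, 0.1, -3.9]
grip_width: 0.571
time: 20.45
position: [0.6176, 0.254, 0.2442]
tool_rot: [-2.509, -1.891, 0.0]
ft_force: [-0.0, 0.1, -3.2]
grip_width: 0.568
time: 20.75
position: [0.6176, 0.254, 0.2428]
tool_rot: [-2.509, -1.891, 0.0]
ft_force: [-1.3, 0.4, -4.2]
grip_width: 0.573
time: 21.05
position: [0.6176, 0.254, 0.2418]
tool_rot: [-2.509, -1.891, 0.0]
ft_force: [0.3, -0.2, -3.2]
grip_width: 0.569
```

```bash
for i in 1; do python3 -m jog '[[[0,0,0.05,0,0,0,4.5],[0,0,0,0,0,0,4.5]]]';python3 -m jog '[[[0,0,0.05,0,0,0,4.5],[0,0,0,0,0,0,4.5]]]';python3 -m jog '[[[0,0,0.02,0,0,0,4.5],[0,0,0,0,0,0,4.5]]]';python3 -m jog '[[[0,0,0.02,0,0,0,4.5],[0,0,0,0,0,0,4.5]]]'; done | grep -v -e rot -e time
```

```text
position: [0.6177, 0.254, 0.2414]
ft_force: [-0.8, -0.7, -3.4]
grip_width: 0.573
position: [0.6176, 0.254, 0.2409]
ft_force: [-0.8, 0.1, -3.4]
grip_width: 0.57
position: [0.6177, 0.254, 0.2408]
ft_force: [-0.6, -1.3, -4.0]
grip_width: 0.572
position: [0.6177, 0.254, 0.2407]
ft_force: [-1.3, -1.3, -2.8]
grip_width: 0.569
```

```bash
for i in 1; do python3 -m jog '[[[0,0,0.03,0,0,0,4.5],[0,0,0,0,0,0,4.5]]]';python3 -m jog '[[[0,0,0.03,0,0,0,4.5],[0,0,0,0,0,0,4.5]]]';python3 -m jog '[[[0,0,0.03,0,0,0,4.5],[0,0,0,0,0,0,4.5]]]';python3 -m jog '[[[0,0,0.03,0,0,0,4.5],[0,0,0,0,0,0,4.5]]]'; done | grep -v -e rot -e time
```

```text
position: [0.6177, 0.254, 0.2406]
ft_force: [-0.1, 0.3, -1.6]
grip_width: 0.569
position: [0.6177, 0.254, 0.2405]
ft_force: [-2.1, -1.0, -0.2]
grip_width: 0.57
position: [0.6178, 0.2541, 0.2405]
ft_force: [-2.1, -0.9, 4.0]
grip_width: 0.57
position: [0.6178, 0.254, 0.2404]
ft_force: [-3.1, -1.4, 5.2]
grip_width: 0.573
```

Contact at slot_end height: the peg carries about 9 N (Fz −3.4 → +5.2, plus about 3 N sideways). One small step more, then hold.

```bash
python3 -m jog '[[[0,-0.02,0.02,0,0,0,4.5],[0,0,0,0,0,0,4.5]]]';python3 -m jog '[[[0,0,0,0,0,0,4.5]]]';python3 -m jog '[[[0,0,0,0,0,0,4.5]]]';python3 -m jog '[[[0,0,0,0,0,0,4.5]]]'
```

```text
time: 22.85
position: [0.6178, 0.2541, 0.2404]
tool_rot: [2.509, 1.89, 0.002]
ft_force: [-2.4, -1.3, 5.1]
grip_width: 0.571
time: 22.95
position: [0.6178, 0.2541, 0.2404]
tool_rot: [2.509, 1.89, 0.002]
ft_force: [-3.0, -1.2, 5.5]
grip_width: 0.565
time: 23.05
position: [0.6178, 0.254, 0.2404]
tool_rot: [2.509, 1.89, 0.002]
ft_force: [-2.0, -1.1, 5.7]
grip_width: 0.568
time: 23.15
position: [0.6178, 0.254, 0.2404]
tool_rot: [2.509, 1.89, 0.002]
ft_force: [-3.0, -0.5, 5.7]
grip_width: 0.575
```

```bash
python3 -m jog '[[[0,0,0.03,0,0,0,4.5],[0,0,0,0,0,0,4.5]]]' | grep force;python3 -m jog '[[[0,0,0,0,0,0,4.5]]]'| grep force;python3 -m jog '[[[0,0,0,0,0,0,4.5]]]'| grep force;python3 -m jog '[[[0,0,0,0,0,0,4.5]]]'
```

```text
ft_force: [-3.1, -0.6, 5.7]
ft_force: [-2.9, -1.8, 6.2]
ft_force: [-4.2, -1.6, 6.1]
time: 23.65
position: [0.6178, 0.2541, 0.2404]
tool_rot: [2.509, 1.89, 0.003]
ft_force: [-3.2, -0.4, 6.8]
grip_width: 0.572
```

```bash
python3 -m jog '[[[0,0,0.04,0,0,0,4.5],[0,0,0,0,0,0,4.5]]]' | grep force;python3 -m jog '[[[0,0,0,0,0,0,4.5],[0,0,0,0,0,0,4.5]]]'| grep force;python3 -m jog '[[[0,0,0,0,0,0,4.5],[0,0,0,0,0,0,4.5]]]'| grep force;python3 -m jog '[[[0,0,0,0,0,0,4.5],[0,0,0,0,0,0,4.5]]]'
```

```text
ft_force: [-4.0, -0.8, 7.3]
ft_force: [-3.2, -1.4, 6.8]
ft_force: [-4.6, -1.3, 8.2]
time: 24.45
position: [0.6178, 0.2541, 0.2403]
tool_rot: [2.509, 1.89, 0.003]
ft_force: [-3.1, -1.4, 7.3]
grip_width: 0.571
```

```bash
python3 -m jog '[[[0,0,0,0,0,0,4.5],[0,0,0,0,0,0,4.5],[0,0,0,0,0,0,4.5],[0,0,0,0,0,0,4.5],[0,0,0,0,0,0,4.5]]]' | grep force; python3 -m jog '[[[0,0,-0.04,0,0,0,4.5],[0,0,-0.04,0,0,0,4.5],[0,0,-0.03,0,0,0,4.5],[0,0,0,0,0,0,4.5],[0,0,0,0,0,0,4.5]]]'
```

```text
ft_force: [-3.9, -1.4, 8.4]
time: 25.45
position: [0.6178, 0.2541, 0.2404]
tool_rot: [2.509, 1.89, 0.002]
ft_force: [-3.0, -1.7, 6.0]
grip_width: 0.573
```

```bash
python3 -m jog '[[[0,0,-0.04,0,0,0,4.5],[0,0,-0.04,0,0,0,4.5],[0,0,0,0,0,0,4.5],[0,0,0,0,0,0,4.5]]]'|grep force; python3 -m jog '[[[0,0,-0.03,0,0,0,4.5],[0,0,0,0,0,0,4.5],[0,0,0,0,0,0,4.5],[0,0,0,0,0,0,4.5]]]'
```

```text
ft_force: [-1.3, -0.3, 3.9]
time: 26.25
position: [0.6177, 0.254, 0.2405]
tool_rot: [2.509, 1.89, 0.0]
ft_force: [-0.3, 0.5, 2.2]
grip_width: 0.571
```

The load on the tool is nearly gone, so I'll ease off a little more, open the jaws and let it settle.

```bash
python3 -m jog '[[[0,0,-0.02,0,0,0,4.5],[0,0,0,0,0,0,4.5],[0,0,0,0,0,0,5.2],[0,0,0,0,0,0,5.4],[0,0,0,0,0,0,5.7],[0,0,0,0,0,0,6],[0,0,0,0,0,0,7],[0,0,0,0,0,0,7],[0,0,0,0,0,0,7],[0,0,0,0,0,0,7],[0,0,0,0,0,0,7]]]'; python3 g.py w8.png
python3 - <<'E'
from h import *
S=imaging.get_image("scene");a=S["frame"][235:325,255:345,::-1];b=cv2.imread("pics/w8.png")[200:470,200:600]
a=cv2.resize(a,(400,400),interpolation=cv2.INTER_CUBIC);b=cv2.resize(b,(400,270));c=np.zeros((400,800,3),np.uint8);c[:,:400]=a;c[:270,400:]=b;cv2.imwrite("pics/m8.png",c)
E
```

```text
time: 27.35
position: [0.6175, 0.2541, 0.2409]
tool_rot: [-2.509, -1.891, -0.0]
ft_force: [-0.6, -0.4, 0.6]
grip_width: 0.801
27.5 [0.6175 0.2541 0.2408] [ 0.2792 -0.0657  0.2491] yaw y -16.002492665529513 [-0.7056  0.3692  0.3652  1.421  -0.1318  1.3753 -0.6166]
peg_neck scene 0.59 [283.3152 299.2128] [0.619 0.259 0.25 ] tool [ 0.0052  0.0001 -0.0092]
peg_head scene 0.5 [275.4048 291.6864] [0.6195 0.2379 0.25  ] tool [-0.015   0.0064 -0.0092]
peg_head top 0.25 [158.592  171.7248] [0.5611 0.2098 0.25  ] tool [-0.0581 -0.042  -0.0092]
peg_free wrist 0.94 [173.9136 261.6832] [0.6309 0.2939 0.25  ] tool [ 0.042   0.0019 -0.0092]
peg_free scene 0.52 [298.9824 306.0224] [0.6297 0.2909 0.25  ] tool [ 0.0388  0.0016 -0.0092]
peg_free scene 0.51 [284.0064 294.912 ] [0.6264 0.2561 0.25  ] tool [ 0.0044  0.008  -0.0092]
slot_end wrist 0.87 [255.7824 255.6928] [0.6156 0.252  0.2501] tool [-0.0025 -0.0012 -0.0093]
slot_end scene 0.68 [277.9008 297.4208] [0.6143 0.248  0.2501] tool [-0.0067 -0.0014 -0.0093]
keyhole scene 0.75 [287.1936 292.7104] [0.6233 0.2484 0.2301] tool [-0.0039  0.0072  0.0107]
keyhole top 0.78 [143.3856 157.0816] [0.6139 0.2622 0.2301] tool [ 0.0069 -0.0057  0.0107]
```

View pics/m8.png

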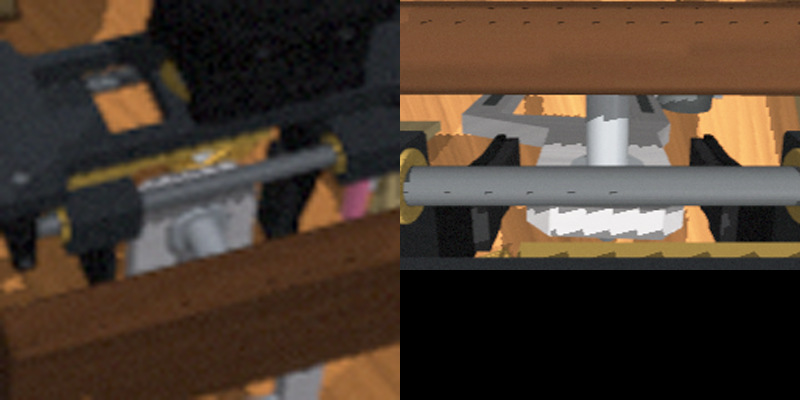

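The jaws are clear on both sides and the caliper hangs from the neck. I'll open a little more, rise straight up and let it settle.

```bash
python3 -m jog '[[[0,0,0,0,0,0,8],[0,0,-0.3,0,0,0,8],[0,0,-0.7,0,0,0,8],[0,0,-1.5,0,0,0,8],[0,0,-2,0,0,0,8],[0,0,-3,0,0,0,8],[0,0,-3,0,0,0,8],[0,0,-3,0,0,0,8],[0,0,-2,0,0,0,8],[0,0,-1,0,0,0,8],[0,0,0,0,0,0,8]]]'
python3 -m jog '[[[-4,0,0,0,0,0,8],[-4,0,0,0,0,0,8],[-4,0,0,0,0,0,8],[-3,0,0,0,0,0,8],[0,0,0,0,0,0,8],[0,0,0,0,0,0,8],[0,0,0,0,0,0,8],[0,0,0,0,0,0,8],[0,0,0,0,0,0,8],[0,0,0,0,0,0,8],[0,0,0,0,0,0,8],[0,0,0,0,0,0,8]]]' >/dev/null
python3 g.py w9.png
python3 - <<'E'
from h import *
S=imaging.get_image("scene");a=S["frame"][200:360,240:400,::-1];b=cv2.imread("pics/w9.png")
a=cv2.resize(a,(400,400),interpolation=cv2.INTER_CUBIC);b=cv2.resize(b,(400,300));c=np.zeros((400,800,3),np.uint8);c[:,:400]=a;c[:300,400:]=b;cv2.imwrite("pics/m9.png",c)
import time
W=imaging.get_image("wrist")["frame"].astype(int)
for i in range(6): S2=imaging.get_image("scene")
print("motion",np.abs(S2["frame"].astype(int)-S["frame"])[230:350,250:360].mean(),np.abs(S2["frame"].astype(int)-S["frame"])[350:,:100].mean())
E
```

```text
time: 29.4
position: [0.618, 0.2541, 0.4082]
tool_rot: [2.508, 1.89, 0.006]
ft_force: [0.0, -0.3, 0.1]
grip_width: 0.917
30.75 [0.5761 0.1098 0.4059] [ 0.681  -0.0163  0.1908] yaw y -16.0099718921881 [-0.6052  0.1617  0.4377  1.3446 -0.0685  1.6499 -0.4573]
peg_neck wrist 0.69 [ 35.5968 262.912 ] [0.6217 0.2531 0.25  ] tool [0.1503 0.0042 0.1559]
peg_neck wrist 0.39 [ 53.2992 261.2224] [0.6157 0.2382 0.25  ] tool [0.1343 0.0026 0.1559]
peg_neck scene 0.54 [269.6064 302.4896] [0.5945 0.238  0.25  ] tool [ 0.1283 -0.0177  0.1559]
peg_neck top 0.62 [136.704  159.1808] [0.6293 0.2523 0.25  ] tool [0.1516 0.0118 0.1559]
peg_head wrist 0.85 [ 57.2928 260.7104] [0.6142 0.2348 0.25  ] tool [0.1306 0.0021 0.1559]
peg_head scene 0.69 [274.2144 294.0928] [0.6142 0.2381 0.25  ] tool [0.1338 0.0011 0.1559]
peg_head scene 0.32 [268.8    302.7968] [0.5929 0.2369 0.25  ] tool [ 0.1267 -0.019   0.1559]
peg_head top 0.56 [140.6976 161.024 ] [0.6167 0.2458 0.25  ] tool [0.1419 0.0014 0.1559]
peg_free scene 0.61 [298.7904 306.688 ] [0.6285 0.2912 0.25  ] tool [0.1888 0.0003 0.1559]
peg_free top 0.61 [13
[... 334 characters left out ...]
7  0.0005 -0.0093]
slot_end top 0.53 [139.008 157.696] [0.5697 0.2152 0.4152] tool [ 0.0995 -0.0353 -0.0093]
slot_end top 0.49 [140.8128 162.9184] [0.565  0.201  0.4152] tool [ 0.0846 -0.0359 -0.0093]
keyhole wrist 0.84 [ 41.8176 257.4848] [0.6052 0.2123 0.3952] tool [ 0.1066 -0.0003  0.0107]
keyhole wrist 0.3 [ 39.3984 260.5056] [0.607  0.213  0.3952] tool [0.1077 0.0012 0.0107]
keyhole scene 0.9 [242.9952 354.5088] [0.5884 0.327  0.3952] tool [ 0.2122 -0.0481  0.0107]
keyhole top 0.7 [143.5008 160.512 ] [0.5635 0.2117 0.3952] tool [ 0.0945 -0.0403  0.0107]
keyhole top 0.62 [132.096  145.7152] [0.5947 0.2539 0.3952] tool [ 0.1436 -0.0219  0.0107]
motion 2.2437878787878787 1.9959803921568628
```

The viewing limit is reached, so I'll check by numbers: where slot_end is now, and whether anything still moves.

```bash
python3 -m jog '[[[0,0,0,0,0,0,8],[0,0,0,0,0,0,8],[0,0,0,0,0,0,8],[0,0,0,0,0,0,8],[0,0,0,0,0,0,8],[0,0,0,0,0,0,8],[0,0,0,0,0,0,8],[0,0,0,0,0,0,8],[0,0,0,0,0,0,8],[0,0,0,0,0,0,8]]]' >/dev/null
python3 - <<'E'
from h import *
np.set_printoptions(precision=4,suppress=True)
W=imaging.get_image("wrist");T=imaging.get_image("top")
for c,im in [("wrist",W),("top",T)]:
    for l,z in [("slot_end",.25),("keyhole",.23),("peg_neck",.25)]:
        for d in finder.spot_point(l,c):
            X=atz(im,d["point"],z)
            if np.linalg.norm(X[:2]-[.619,.254])<.06: print(c,l,round(d["conf"],2),X)
a=W["frame"].astype(int)
for i in range(4):
    for _ in range(2): b=imaging.get_image("wrist")["frame"].astype(int)
    print("diff top area/rest",np.abs(a-b)[20:110,180:330].mean(),np.abs(a-b)[250:].mean())
t0=cv2.imread("pics/top0.png");t1=cv2.resize(T["frame"][:,:,::-1],(t0.shape[1],t0.shape[0]),interpolation=cv2.INTER_CUBIC)
d=cv2.absdiff(t0,t1).max(2)
for n,(x,y) in dict(fiddle=(610,312),plane=(340,327),chisel=(548,380),spool=(364,200),jar=(417,206),tape=(518,213)).items(): print(n,d[y-28:y+28,x-28:x+28].mean(),(d[y-28:y+28,x-28:x+28]>60).mean())
E
```

```text
wrist slot_end 0.94 [0.6156 0.2534 0.25  ]
wrist keyhole 0.57 [0.6175 0.2526 0.23  ]
wrist peg_neck 0.73 [0.6173 0.2522 0.25  ]
wrist peg_neck 0.38 [0.6132 0.2481 0.25  ]
top slot_end 0.67 [0.63   0.2614 0.25  ]
top keyhole 0.65 [0.6145 0.2647 0.23  ]
top peg_neck 0.38 [0.6209 0.2528 0.25  ]
diff top area/rest 1.8100987654320988 3.3464513370646767
diff top area/rest 1.7771851851851852 3.35527440920398
diff top area/rest 1.7954567901234568 3.351159242848259
diff top area/rest 1.8049629629629629 3.3481178093905473
fiddle 9.106823979591837 0.0
plane 31.143813775510203 0.28794642857142855
chisel 21.671875 0.0
spool 7.711734693877551 0.007653061224489796
jar 6.248405612244898 0.0
tape 6.761798469387755 0.0
```

The finger plane's patch differs, probably because of the arm's shadow. I'll check its position.

Run:
```python
from h import *
for c in ["scene","top"]:
    im=imaging.get_image(c)
    print(c,[(round(d["conf"],2),np.round(np.array(d["point"])*[384,512]*1.56)) for d in finder.trace("finger_plane",c)[:2]])
```

```text
scene [(0.52, array([414., 473.]))]
top [(0.41, array([326., 339.]))]
```

It has not moved: (473,414) in the scene view and (339,326) in the top view, both as at the start.

```bash
python3 -c "from bench import close_job; print(close_job())"
```

```text
the job is handed in; nothing more can be done
None
```

The caliper is hanging by its keyhole on the empty peg, the one at the rail's far end (+x), and the job is handed in at about 33 s of the 69 s allowed.

- **Tug:** I pulled it down until the peg carried about 11 N. Near the end of the hold that crept to roughly 12–12.5 N, counting about 4 N sideways. I held it for over a second, then eased off to near zero before opening the jaws. These figures come from the wrist force, taking the caliper's weight as about 3.4 N; nothing measures the peg force directly.
- **Position on the peg:** from the wrist camera, slot_end and peg_neck lie about 2 mm apart. The tug met the peg at the expected height, so the neck is at the slot's end. The top camera put slot_end about 12 mm from peg_neck. I discounted that because its readings of the caliper were scattered throughout.
- **Stillness:** frames taken over the last moments differ only by image noise.
- **Other things on the bench:** five bystanders look unchanged in the top view. The finger plane's patch differed, probably from the arm's shadow, but the finder puts it where it was at the start.

I did not see the last picture, taken after release, because the viewing limit of 12 was reached. The final checks are by numbers only.

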